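# Clear the corner stage and hold the wheel block home against both stops

## Robot

A 6-joint arm with a two-finger parallel gripper is mounted at the origin on the work surface. World frame = base frame: x ahead of the robot, y to its left, z up, the work surface at z = 0. Lengths are in m, angles in rad, forces in N, time in s.
With the tool pointing down it reaches from about 0.2 to 0.875 m from the base axis. Payload 3.4 kg.
Tool frame: the origin (TCP) lies between the finger pads; the fingertips stand 25 mm ahead of it and the grasp point (between the pads) lies 6 mm ahead of it (r.nose_length is the z of the fingertips in the tool frame, in m); z points along the fingers, x is the direction in which the jaws open and shut, and the axes are right-handed (so a half turn about z gives the same grasp; the last joint's range is limited). The gripper opens to 94 mm and grips with 3 to 60 N. Pads are 16 mm wide; open, the fingers measure 119 mm over their backs; the gripper's body (75 mm by 177 mm) begins 78 mm behind the grasp point.
Start: joints at [1.123, 0.276, 1.505, -0, 1.361, -0.121], TCP at [0.185, 0.545, 0.23] pointing down, gripper open.
Joint ranges: [-2.89, 2.89], [-0.75, 2.08], [0.22, 2.7], [-1.18, 4.32], [0.11, 2.71], [-2.7, 2.7]. Speed limits (rad/s): [2.57, 2.57, 3.14, 3.14, 3.14, 3.14].

## Interface

Orientations are given as a unit quaternion [w, x, y, z].
In Python, from plant import r, gripper_to, inverse_kinematics, vision, models, telemetry gives the robot as it stands. Calls block until the motion is done:
- r.move_to(position, orientation): joint-space move of the TCP to a pose.
- r.move_l(position, rot=None, vel=0.15, guard=None): straight line of the TCP; rot=None keeps the orientation; vel is the mean speed in m/s. With guard (N) it stops when the force on the tool has changed by that much, and returns True; else False.
- r.movej(angles): joint-space move.
- gripper_to(opening, f_grip=None): finger opening in m; f_grip is the grip in N (None keeps the last); returns when the fingers have stopped.
- r.hold(seconds).
- inverse_kinematics(position, orientation): joint angles nearest the present ones, or None.
- vision.snapshot(name): name is "scene" or "top" or "wrist"; returns the picture (480x640x3 uint8, red, green, blue); there is no depth.
- vision.get_calibration(name): a dict with "fx", "fy", "cx", "cy" (pixels), "position" and "orientation" of the camera in the world. Camera axes: x right, y down, z forward; pixel columns grow to the right and rows downward; lengths in m; the calibration is good to about 2 mm. A picture is of the moment at which its call begins: read the wrist's pose just before it. get_calibration takes no time and is no camera call; for the wrist camera it gives the pose at the moment of the call.
A pose or a line that the arm cannot do raises r.PlanningError and nothing moves.
- r.sign_off(): hands the job in, once; it reports no verdict.
Trained networks look in the newest picture that a camera, given by its name, has taken for a name from the list of things; names that differ only in an ending like _2 or _b are one class to them, and where a whole thing is asked for, a point or a joint stands for the part that bears it (a point fixed in the world has none). Each returns a list of dicts, best first, with "score" (0 to 1); they miss things now and then, are a little off and sometimes report something else, mostly with a low value. They report only what shows in the picture. A call takes as long as a camera call. They do not tell look-alikes from the thing itself.
- models.boxes_of(thing, camera): "at" ([x, y, z] in m, in world coordinates, good to about 4 mm: the middle of the surface that is visible of it).
- models.regions_of(thing, camera): "pixels" (480x640 bool, what is visible of it).
- models.mark_of(thing, camera): "at" ([x, y, z] in m, in world coordinates, good to about 4 mm: a listed point, or the origin of a listed thing).
Readings, each from a call of its own:
- telemetry.current_t(): time.
- telemetry.current_joints(): joint angles.
- telemetry.current_dq(): joint speeds.
- telemetry.current_joint_efforts(): joint torques, N m.
- telemetry.current_ee_pos(): TCP position.
- telemetry.current_tool_rot(): TCP orientation.
- telemetry.current_wrist_force(): force on the tool from outside, world axes, zero at the start.
- telemetry.current_torque(): the same for the moment, N m.
- telemetry.current_opening(): finger opening in m.
Only numpy, scipy, OpenCV 4.12 (cv2) and the standard library are available. Lean on these libraries where they do the work, as an engineer would, in place of code of your own. Each camera call takes 0.05 s, during which the arm holds its last target.

## Task

A small click wheel has been left on the steel corner stage: put it in the boxwood sorting dish and let go of it. Then set the walnut wheel block (the one with the escape wheel mounted on top) upright and flat on the stage, push it fully home into the corner, its long side flush against the far stop and its short end against the left stop, and finish while still holding it pressed firmly against both stops, so that I can scribe the wheel. Leave the other things on the bench where they are.

Things in the scene. Friction and masses are not known exactly. Their poses are not given: they have to be found in the camera images.
- stage_corner (a point): inner corner of the corner stage, on the stage's top face, where the lines of the two stops meet. The stage is a dark steel plate 150 x 150 x 10 fixed to the bench, whose centre lies 50 back from this point in both x and y of its axes. Its own x points to the far stop, its own y to the left stop (it is turned at most 0.3 rad from the world axes), z up. A block lying home has its faces at x = 0 and y = 0 of this frame (sizes in mm)
- stop_far: brass bar fixed on the stage, 12 thick in x, 88 long in y, 8 high above the stage; its stop face looks to the stage's -x. Origin: centre of its underside, 6 beyond the stop face. Axes as the stage (sizes in mm)
- stop_left: brass bar fixed on the stage, 66 long in x, 12 thick in y, 8 high above the stage; its stop face looks to the stage's -y. Origin: centre of its underside, 6 beyond the stop face. Axes as the stage. The bars do not meet: there is a small gap at the corner (sizes in mm)
- block_mid (a point): centre of the walnut wheel block, half-way up its wood: 46 (own x) x 64 (own y) x 46 high (z up), about 0.15 to 0.3 kg, with a brass escape wheel 40 across fixed flat on top and a thin arbor to 60 high. It starts on the bench. Both ways round fit the corner alike. Gripped across the 46 with the fingertips 13 above its underside, the fingers pass over the 8 high stops. If it is pressed down on the stage it drags there, and the push does not all reach the stops (sizes in mm)
- block: the same walnut wheel block; origin at the centre of its underside (sizes in mm)
- wheel_mid (a point): centre, half-way up, of the small steel click wheel standing flat on the stage: toothed disc 39 across and 8 thick at the bottom, with a round hub 12 in diameter rising from it to 38 above its underside; 0.07 kg. Take it by the hub. z up along the hub (sizes in mm)
- wheel: the same small click wheel; origin at the centre of its underside (sizes in mm)
- dish_in (a point): centre of the inner floor of the round boxwood sorting dish, 6 above the bench; loose, 0.4 kg, rim 124 across and 24 high, flat floor about 94 across (sizes in mm)
- cork: bystander: cork block 45 x 75 x 22 with three steel pinions standing on it; origin at its underside (sizes in mm)
- escape: bystander: loose brass escape wheel, 50 across, lying flat, 8 high; origin at its underside (sizes in mm)
- spare: bystander: larger steel click wheel, 57 across, 26 high with its hub, lying flat on the bench; origin at its underside (sizes in mm)
- barrel_box: bystander: closed walnut mainspring barrel box, 84 x 84 x 52; origin at its underside (sizes in mm)
- driver: bystander: small screwdriver, 150 long, lying on the bench; origin at its underside (sizes in mm)
- brush: bystander: small brush, 160 long, lying on the bench; origin at its underside (sizes in mm)
Things that resemble listed ones, but are neither listed nor needed, are in the scene too. Leave any black, green or purple look-alike of the wheel alone.

How it is judged:
On the way:
1. the small click wheel lies in the sorting dish, let go (horizontal distance between wheel_mid and dish_in below 0.045 m and z of wheel_mid in the frame of dish_in below 0.03 m and contact force between the fingers and wheel below 0.1 N and linear speed of wheel below 0.02 m/s), for 0.2 s.
At the end, for the whole second after the job is handed in: Robot still holds the block, pushing over 1.5 N on each stop at once; block flat on the stage (3.5 mm), upright and square to the stops (0.06 rad), centre within 4 mm of home, still. The small click wheel is in the dish (within 45 mm of its centre), let go (horizontal distance between wheel_mid and dish_in below 0.045 m and z of wheel_mid in the frame of dish_in below 0.03 m and contact force between the fingers and wheel below 0.1 N and contact force between block and stop_far above 1.5 N and contact force between block and stop_left above 1.5 N and contact force between the fingers and block above 1 N and angle between the x axis of block_mid and the x axis of stage_corner, either way round below 0.06 rad and angle between block_mid's own z axis and vertical below 0.06 rad and x of block_mid in the frame of stage_corner between -0.027 and -0.019 m and y of block_mid in the frame of stage_corner between -0.036 and -0.028 m and z of block_mid in the frame of stage_corner between 0.019 and 0.0265 m and linear speed of block below 0.01 m/s); the arm keeps its last pose, push and grip.
It fails at once if another thing on the bench was moved more than 30 mm (distance of any of cork, escape, spare, barrel_box, driver, brush from where it was at the start of the episode above 0.03 m).
It also fails if it takes over 70 s, if anything falls off the work surface, if the arm or the gripper's body presses on something with over 40 N, if the wrist force passes 120 N, or if a joint passes its speed limit or range.

## Working session

There is one attempt and no reset: what is moved stays moved. The work goes in short steps, each a Python script; the robot and the scene stay as the last script left them, time stands still between calls to the robot, and variables do not carry over. Pictures are saved under pics/ and viewed, and the job is handed in when it is done.

```bash
ls; mkdir -p pics; cat > h.py <<'E'
import numpy as np, cv2
from plant import r, gripper_to, inverse_kinematics, vision, models, telemetry
from scipy.spatial.transform import Rotation as R
def save(im,n): cv2.imwrite(f'pics/{n}.png',cv2.cvtColor(im,cv2.COLOR_RGB2BGR))
def cal(c):
    k=vision.get_calibration(c); q=np.array(k['orientation']); return k,R.from_quat(q[[1,2,3,0]]),np.array(k['position'])
def proj(p,c,kk=None):
    k,Rt,t=kk or cal(c); v=Rt.inv().apply(np.array(p)-t); return np.array([k['fx']*v[0]/v[2]+k['cx'],k['fy']*v[1]/v[2]+k['cy']])
def ray(u,v,z,c,kk=None):
    k,Rt,t=kk or cal(c); d=Rt.apply([(u-k['cx'])/k['fx'],(v-k['cy'])/k['fy'],1]); return t+d*(z-t[2])/d[2]
def down(yaw):
    # tool z down, tool x at angle yaw in world
    q=(R.from_euler('z',yaw)*R.from_euler('x',np.pi)).as_quat(); return q[[3,0,1,2]]
E
python3 - <<'E'
from h import *
for c in ['scene','top','wrist']:
    save(vision.snapshot(c),c+'0')
    k=vision.get_calibration(c); print(c,k)
for n in ['stage_corner','stop_far','stop_left','block_mid','block','wheel_mid','dish_in','cork','escape','spare','barrel_box','driver','brush']:
    for c in ['top','scene']:
        print(n,c,[(np.round(d['at'],3).tolist(),round(d['score'],2)) for d in models.mark_of(n,c)][:4])
print(telemetry.current_t(),telemetry.current_tool_rot())
E
```

```text
pics
scene {'fx': 540.5725996484481, 'fy': 540.5725996484481, 'cx': 316.78883036119635, 'cy': 236.2754005917841, 'position': array([ 0.77761366, -0.53326627,  0.93569185]), 'orientation': array([-0.25628011,  0.94046063,  0.21348535, -0.06540881])}
top {'fx': 538.3621587131836, 'fy': 538.3621587131836, 'cx': 320.82053996048415, 'cy': 228.62908458135158, 'position': array([ 0.28719586, -0.07750969,  1.22610562]), 'orientation': array([-0.08244093,  0.71868933, -0.68592029,  0.07875595])}
wrist {'fx': 394.76523183139227, 'fy': 394.76523183139227, 'cx': 319.35084702974115, 'cy': 248.00266428344548, 'position': array([0.11142909, 0.56967736, 0.38309347]), 'orientation': array([0.11027448, 0.80528651, 0.57720951, 0.07862794])}
stage_corner top [([0.573, 0.018, 0.011], 0.92)]
stage_corner scene [([0.571, 0.02, 0.012], 0.78), ([0.724, 0.148, 0.003], 0.56)]
stop_far top [([0.582, -0.033, 0.015], 0.81)]
stop_far scene [([0.581, -0.033, 0.013], 0.5)]
stop_left top [([0.534, 0.021, 0.009], 0.57), ([0.42, -0.453, 0.001], 0.32)]
stop_left scene [([0.529, 0.024, 0.014], 0.54)]
block_mid top [([0.5
[... 598 characters left out ...]
0.004], 0.56)]
cork scene [([0.736, -0.01, 0.002], 0.8)]
escape top [([0.348, -0.199, -0.001], 0.66), ([0.572, 0.022, 0.012], 0.48)]
escape scene [([0.351, -0.198, 0.001], 0.85)]
spare top [([0.72, 0.146, -0.001], 0.63), ([0.74, -0.006, -0.005], 0.51)]
spare scene [([0.722, 0.148, 0.0], 0.88)]
barrel_box top [([0.723, -0.204, -0.003], 0.61), ([0.343, 0.139, 0.001], 0.16)]
barrel_box scene [([0.72, -0.206, -0.001], 0.81)]
driver top [([0.341, 0.14, 0.002], 0.74)]
driver scene [([0.337, 0.139, -0.004], 0.68)]
brush top [([0.422, -0.455, 0.0], 0.96), ([0.547, -0.03, 0.01], 0.57)]
brush scene [([0.422, -0.448, -0.003], 0.82)]
1.45 [-6.66894552e-06  8.12711637e-01  5.82666110e-01  1.62350453e-05]
```

View pics/top0.png

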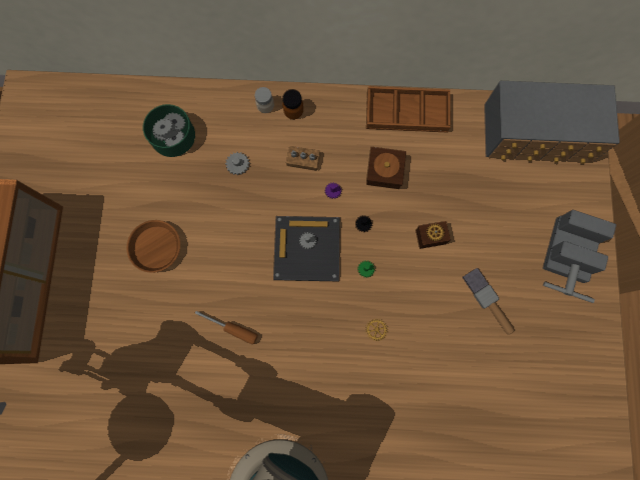

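View pics/scene0.png

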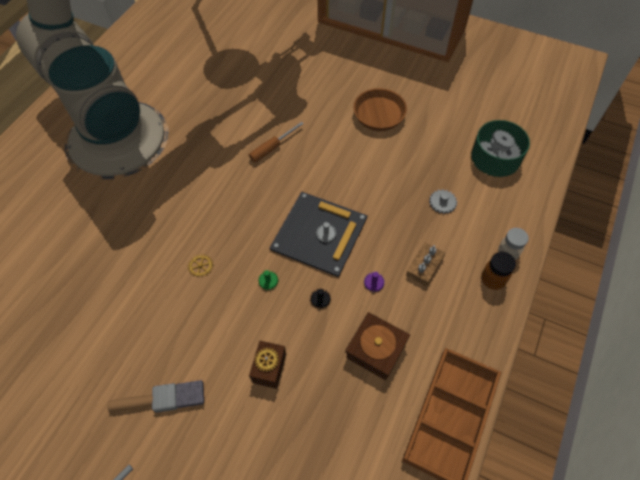

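```bash
python3 - <<'E'
from h import *
for yaw in [np.pi/2,-np.pi/2,0,np.pi]:
    for p in [(0.54,-.033,.25),(0.507,.318,.2),(.57,-.32,.2),(.52,0,.2)]:
        q=inverse_kinematics(p,down(yaw)); print(round(yaw,2),p,None if q is None else np.round(q,2))
r.move_to((0.51,-.02,.25),down(np.pi/2))
kk=cal('wrist'); im=vision.snapshot('wrist'); save(im,'wrist1'); np.save('w1.npy',np.r_[kk[2],kk[1].as_quat()])
for n in ['stage_corner','stop_far','stop_left','wheel_mid','wheel']:
    print(n,[(np.round(d['at'],4).tolist(),round(d['score'],2)) for d in models.mark_of(n,'wrist')][:4])
print(telemetry.current_t(),telemetry.current_ee_pos(),telemetry.current_wrist_force())
E
```

```text
1.57 (0.54, -0.033, 0.25) [-0.19  0.21  1.54  0.    1.39 -1.76]
1.57 (0.507, 0.318, 0.2) [ 0.44  0.33  1.5  -0.    1.31 -1.13]
1.57 (0.57, -0.32, 0.2) [-0.62  0.41  1.37  0.    1.36 -2.19]
1.57 (0.52, 0, 0.2) [-0.13  0.21  1.67  0.    1.26 -1.7 ]
-1.57 (0.54, -0.033, 0.25) [-0.19  0.21  1.54 -0.    1.39  1.38]
-1.57 (0.507, 0.318, 0.2) [0.44 0.33 1.5  0.   1.31 2.01]
-1.57 (0.57, -0.32, 0.2) [-0.62  0.41  1.37 -0.    1.36  0.95]
-1.57 (0.52, 0, 0.2) [-0.13  0.21  1.67 -0.    1.26  1.44]
0 (0.54, -0.033, 0.25) [-0.19  0.21  1.54 -0.    1.39 -0.19]
0 (0.507, 0.318, 0.2) [ 0.44  0.33  1.5  -0.    1.31  0.44]
0 (0.57, -0.32, 0.2) [-0.62  0.41  1.37 -0.    1.36 -0.62]
0 (0.52, 0, 0.2) [-0.13  0.21  1.67 -0.    1.26 -0.13]
3.14 (0.54, -0.033, 0.25) None
3.14 (0.507, 0.318, 0.2) [ 0.44  0.33  1.5   0.    1.31 -2.7 ]
3.14 (0.57, -0.32, 0.2) [-0.62  0.41  1.37  0.    1.36  2.52]
3.14 (0.52, 0, 0.2) None
stage_corner [([0.5747, 0.0178, 0.0083], 0.85), ([0.3369, 0.1403, -0.0043], 0.64), ([0.5439, -0.0343, 0.0257], 0.52)]
stop_far [([0.5801, -0.035, 0.0085], 0.83)]
stop_left [([0.5282, 0.0258, 0.0095], 0.84)]
wheel_mid [([0.6678, -0.0865, 0.0155], 0.87), ([0.4846, -0.1665, 0.0218], 0.73), ([0.5457, -0.0318, 0.03], 0.7), ([0.5901, -0.1558, 0.0152], 0.57)]
wheel [([0.671, -0.0863, -0.0031], 0.93), ([0.5876, -0.1594, 0.0017], 0.87), ([0.4765, -0.1679, 0.0006], 0.75), ([0.541, -0.0329, 0.011], 0.59)]
4.075 [ 0.51003412 -0.01958605  0.24999551] [ 0.12857403  0.50320452 -0.27080936]
```

View pics/wrist1.png

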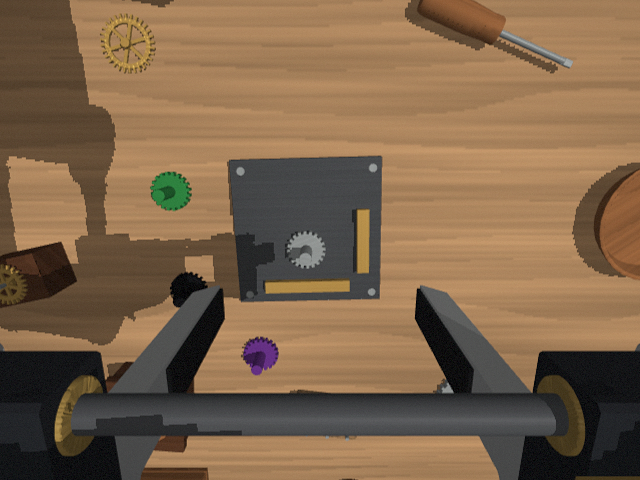

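```bash
cat >> h.py <<'E'
def loadkk():
    a=np.load('w1.npy'); return (vision.get_calibration('wrist'),R.from_quat(a[3:]),a[:3])
E
python3 - <<'E'
from h import *
kk=loadkk(); im=cv2.cvtColor(cv2.imread('pics/wrist1.png'),cv2.COLOR_BGR2HSV)
for nm,(x0,y0,x1,y1) in {'far':(255,270,360,305),'left':(345,200,378,285)}.items():
    sub=im[y0:y1,x0:x1]; m=((sub[...,0]>12)&(sub[...,0]<30)&(sub[...,1]>110)&(sub[...,2]>110)).astype(np.uint8)
    ys,xs=np.nonzero(m); pts=np.array([ray(x+x0,y+y0,.018,'wrist',kk)[:2] for x,y in zip(xs,ys)],np.float32)
    (c,wh,a)=cv2.minAreaRect(pts*1000); print(nm,len(xs),c,wh,a)
    c0=cv2.boxPoints((c,wh,a)); print(c0.round(1).tolist())
# stage corners (screws/plate corners on top)
sub=im[150:305,222:390]; m=(sub[...,2]<90).astype(np.uint8)
cn,_=cv2.findContours(m,cv2.RETR_EXTERNAL,cv2.CHAIN_APPROX_NONE); c=max(cn,key=cv2.contourArea)[:,0]+[222,150]
P=np.array([ray(x,y,.01,'wrist',kk)[:2]*1000 for x,y in c],np.float32); print('plate',cv2.minAreaRect(P))
d=models.regions_of('wheel','wrist')
for e in d[:6]:
    ys,xs=np.nonzero(e['pixels']); print(e['score'],len(xs),xs.mean(),ys.mean(),xs.min(),xs.max(),ys.min(),ys.max())
E
python3 - <<'E'
import cv2
im=cv2.imread('pics/wrist1.png')[145:310,220:390]; cv2.imwrite('pics/crop1.png',cv2.resize(im,None,fx=4,fy=3.5,interpolation=cv2.INTER_CUBIC))
E
```

```text
far 1383 (582.7024536132812, -31.824527740478516) (37.82719802856445, 109.70411682128906) 0.01657261699438095
[[563.7999877929688, 23.0], [563.7999877929688, -86.69999694824219], [601.5999755859375, -86.69999694824219], [601.5999755859375, 23.0]]
left 791 (540.4984741210938, 23.827789306640625) (22.067882537841797, 81.00924682617188) 81.8426284790039
[[498.79998779296875, 18.700000762939453], [579.0, 7.199999809265137], [582.2000122070312, 29.0], [502.0, 40.5]]
plate ((525.7133178710938, -32.642181396484375), (148.8844757080078, 151.83877563476562), 1.467612624168396)
0.91 800 185.30125 287.31875 170 206 272 307
0.71 1059 305.97072710103873 249.08498583569406 288 325 232 268
0.57 1245 170.8417670682731 191.0875502008032 151 191 172 210
0.56 994 260.05533199195173 354.67605633802816 243 278 337 375
```

View pics/crop1.png

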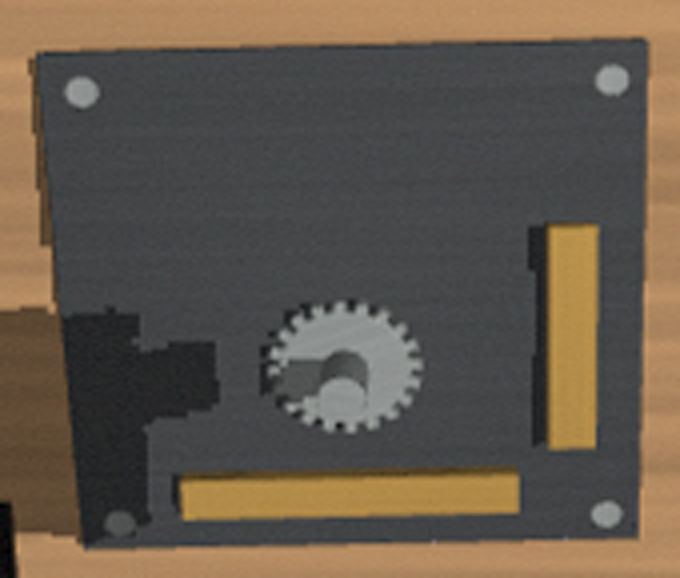

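```bash
python3 - <<'E'
from h import *
kk=loadkk()
f=lambda x,y,z:(ray(220+x/4-.4,145+y/3.5-.4,z,'wrist',kk)[:2]*1000).round(1)
a,b=f(180,478,.018),f(519,471,.018); print('far',a,b, (b-a), np.arctan2(-(b-a)[0],(b-a)[1]))
a,b=f(549,225,.018),f(547,449,.018); print('left',a,b, np.arctan2((b-a)[1],(b-a)[0]))
print('bottoms far', f(180,520,.018),f(519,512,.018),'leftouter',f(598,225,.018),f(595,449,.018))
print('wheel',f(347,367,.018), 'hub top',f(342,398,.048))
print('plate',[f(*p,.010) for p in [(38,54),(648,40),(638,537),(84,547)]])
import numpy as np
im=cv2.imread('pics/top0.png'); cv2.imwrite('pics/crop2.png',cv2.resize(im[205:265,400:470],None,fx=8,fy=8,interpolation=cv2.INTER_CUBIC))
E
```

```text
far [576.  -75.6] [573.8  12.3] [-2.2 87.9] 0.025023217244630722
left [500.2  18.1] [566.9  19.3] 0.017989063787720645
bottoms far [589.4 -76.1] [586.8  12.5] leftouter [500.2  30.2] [566.9  31.7]
wheel [541.8 -32. ] hub top [542.  -32.3]
plate [array([ 453.6, -106.7]), array([449.8,  41.6]), array([598.2,  45.3]), array([ 601.5, -103.4])]
```

View pics/crop2.png

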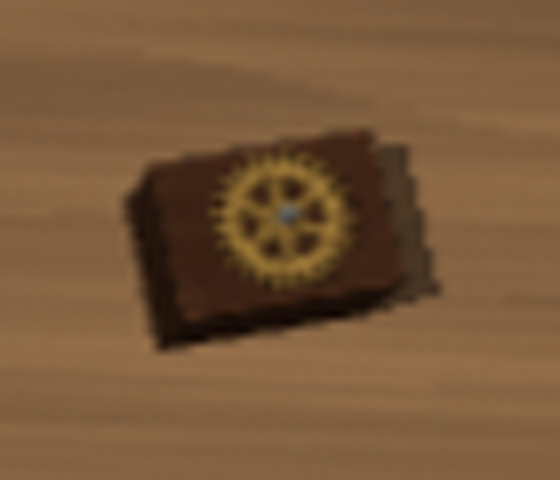

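```bash
python3 - <<'E'
from h import *
yaw=np.pi/2+.024; q=down(yaw); w=np.array([.542,-.032])
gripper_to(.045)
r.move_to((*w,.12),q)
print(r.move_l((*w,.049),vel=.1,guard=6), telemetry.current_ee_pos())
gripper_to(0.0,15); print('open',telemetry.current_opening())
r.move_l((*w,.12),vel=.15)
print('open',telemetry.current_opening(),telemetry.current_wrist_force(),telemetry.current_t())
save(vision.snapshot('wrist'),'wrist2')
E
```

```text
False [ 0.54266529 -0.03207876  0.04975391]
open 0.011787276873844997
open 0.011664638944971792 [-0.6534509   0.59121106 -0.50595627] 7.7167
```

View pics/wrist2.png

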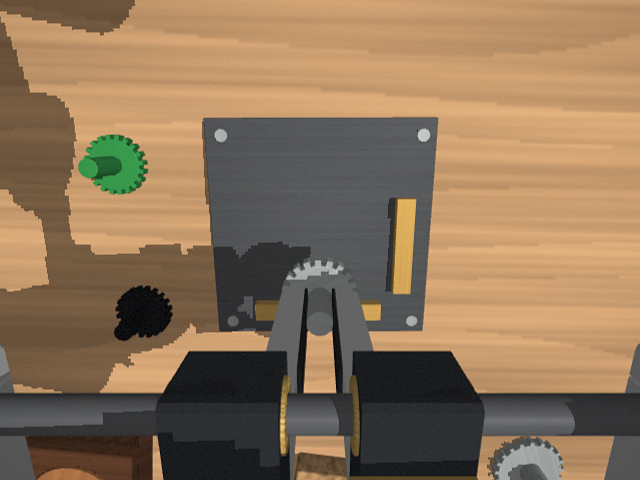

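```bash
python3 - <<'E'
from h import *
q=down(np.pi/2+.024); d=np.array([.507,.3185])
r.move_l((.52,.0,.14),vel=.3)
r.move_to((*d,.13),q)
r.move_l((*d,.06),vel=.15)
print(r.move_l((*d,.0455),vel=.05,guard=3), telemetry.current_ee_pos())
gripper_to(.04); r.move_l((*d,.15),vel=.2); 
kk=cal('wrist'); im=vision.snapshot('wrist'); save(im,'wrist3')
print([(np.round(e['at'],3).tolist(),round(e['score'],2)) for n in ['wheel_mid','dish_in'] for e in models.mark_of(n,'wrist')][:6])
# go look at block
r.move_to((.52,-.32,.22),down(np.pi/2))
gripper_to(.07)
kk=cal('wrist'); im=vision.snapshot('wrist'); save(im,'wrist4'); np.save('w1.npy',np.r_[kk[2],kk[1].as_quat()])
print([(np.round(e['at'],3).tolist(),round(e['score'],2)) for n in ['block_mid','block'] for e in models.mark_of(n,'wrist')][:6])
print(telemetry.current_ee_pos(),telemetry.current_t())
E
```

```text
True [0.50703445 0.31853352 0.04490458]
[([0.512, 0.318, 0.027], 0.93)]
[([0.569, -0.317, 0.024], 0.8), ([0.568, -0.315, 0.001], 0.72)]
[ 0.51998072 -0.32006191  0.2200081 ] 14.8167
```

View pics/wrist3.png

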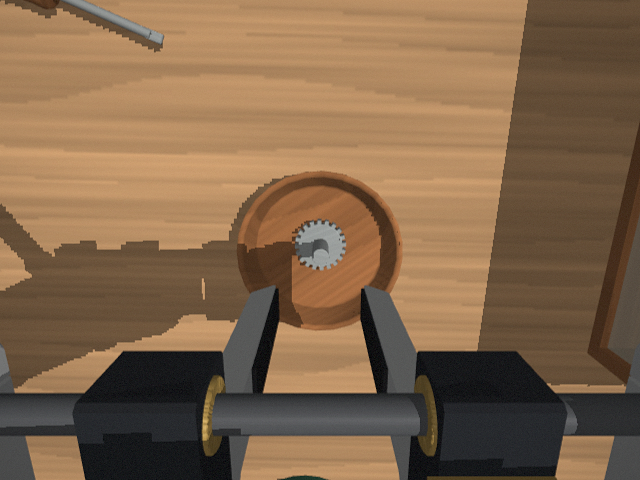

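View pics/wrist4.png

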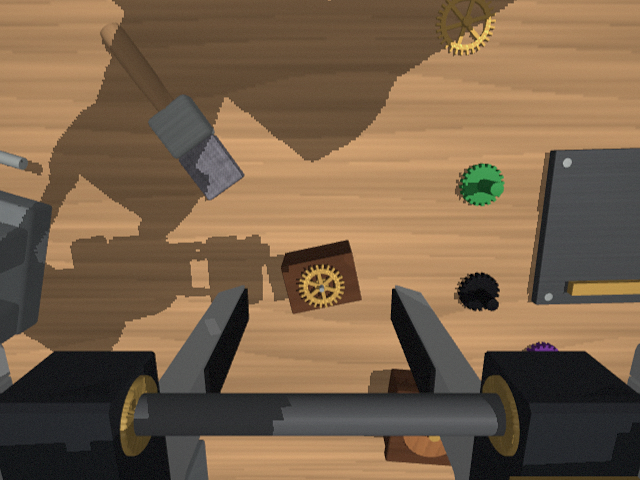

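```bash
python3 - <<'E'
from h import *
im=cv2.imread('pics/wrist4.png'); cv2.imwrite('pics/crop4.png',cv2.resize(im[230:325,270:375],None,fx=6,fy=6,interpolation=cv2.INTER_CUBIC))
E
```

```text
(no output)
```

View pics/crop4.png

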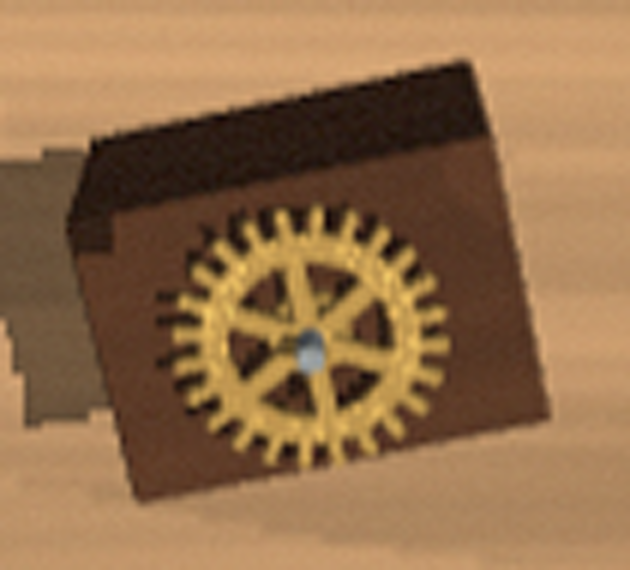

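```bash
python3 - <<'E'
from h import *
kk=loadkk()
f=lambda x,y,z:ray(270+x/6-.4,230+y/6-.4,z,'wrist',kk)[:2]*1000
P=np.array([f(*p,.046) for p in [(70,225),(490,138),(550,417),(137,503)]]); print(P.round(1).tolist(),P.mean(0))
print(np.linalg.norm(np.roll(P,-1,0)-P,axis=1))
print('arbor',f(310,348,.060))
for a,b in [(0,1),(3,2)]: d=P[b]-P[a]; print(np.arctan2(-d[0],d[1]))
for a,b in [(0,3),(1,2)]: d=P[b]-P[a]; print(np.arctan2(d[1],d[0]))
for z in[0,.046]: print(f(92,141,0),f(470,60,0))
E
```

```text
[[551.3, -352.9], [538.2, -292.1], [581.5, -282.3], [595.4, -344.0]] [ 566.58866971 -317.82069436]
[62.19194117 44.35893649 63.26595303 44.89702292]
arbor [ 565.00485053 -318.07018465]
0.2130066739783276
0.22149442313893958
0.20000766223474695
0.22401104817991113
[ 552.09786062 -353.57169915] [ 538.39988184 -291.76955589]
[ 552.09786062 -353.57169915] [ 538.39988184 -291.76955589]
```

```bash
python3 - <<'E'
from h import *
b=np.array([.566,-.318]); q=down(.215)
gripper_to(.066)
r.move_to((*b,.15),q)
print(r.move_l((*b,.039),vel=.12,guard=5), telemetry.current_ee_pos())
gripper_to(0.0,40); print('open',telemetry.current_opening(),telemetry.current_wrist_force())
r.move_l((*b,.13),vel=.15)
print('open',telemetry.current_opening(),telemetry.current_wrist_force(),telemetry.current_ee_pos())
th=.024; c=np.array([.5736,.0194]); Rm=np.array([[np.cos(th),-np.sin(th)],[np.sin(th),np.cos(th)]])
p=c+Rm@[-.023-.014,-.032-.014]
r.move_to((*p,.12),down(th))
save(vision.snapshot('wrist'),'wrist5');save(vision.snapshot('scene'),'scene5')
print(telemetry.current_t(),telemetry.current_ee_pos(),telemetry.current_wrist_force(),telemetry.current_opening())
E
```

```text
False [ 0.56657844 -0.3184176   0.03980927]
open 0.045759862090286936 [-0.35290199  1.13434019  3.36955947]
open 0.045519155884584356 [ 0.15305312 -0.22894551 -0.56221338] [ 0.56527683 -0.31748494  0.12889766]
19.9 [ 0.53841851 -0.02875665  0.11992214] [ 0.04589569  0.50574379 -1.69311156] 0.04590556015272798
```

View pics/wrist5.png

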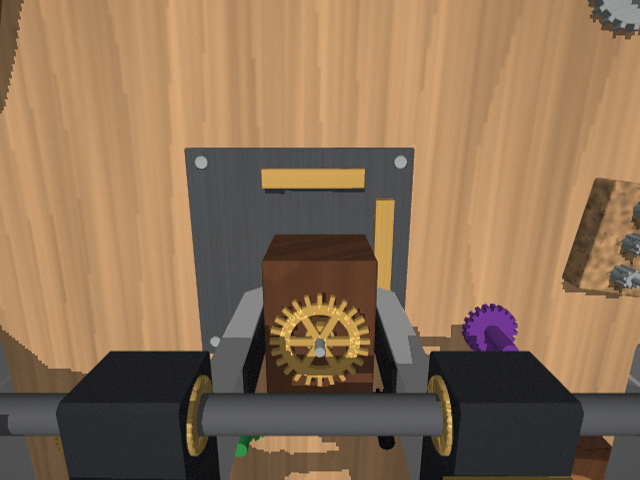

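View pics/scene5.png

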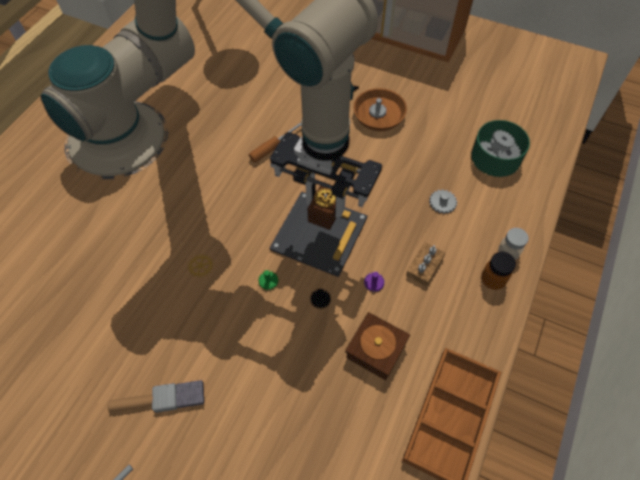

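```bash
cat >> h.py <<'E'
th=.024; c0=np.array([.5736,.0194]); Rm=np.array([[np.cos(th),-np.sin(th)],[np.sin(th),np.cos(th)]])
def W(x,y): return c0+Rm@[x,y]
def F():
    f=np.array(telemetry.current_wrist_force()); return np.round(np.r_[Rm.T@f[:2],f[2]],2)
def S():
    p=np.array(telemetry.current_ee_pos()); return np.round(np.r_[Rm.T@(p[:2]-c0),p[2]]*1000,2)
E
python3 - <<'E'
from h import *
p=W(-.037,-.046)
r.move_l((*p,.06),vel=.15); print(S(),F())
print(r.move_l((*p,.0485),vel=.02,guard=4),S(),F())
z=telemetry.current_ee_pos()[2]
r.move_l((*p,z+.0012),vel=.02); r.hold(.2); z2=telemetry.current_ee_pos()[2]; print(S(),F())
print(r.move_l((*W(-.015,-.046),z+.0012),vel=.02,guard=4),S(),F())
x=S()[0]/1000
print(r.move_l((*W(x-.0005,-.018),z+.0012),vel=.02,guard=4),S(),F(),telemetry.current_opening(),telemetry.current_t())
E
```

```text
[-36.47 -46.63  60.14] [-0.32  0.69 -1.6 ]
True [-36.94 -45.97  49.56] [-0.13 -0.69  4.31]
[-37.36 -45.92  50.4 ] [ 0.79  0.45 -1.66]
True [-23.01 -45.88  49.97] [-0.11  0.65 -1.64]
True [-24.15 -31.52  49.73] [ 0.32 -1.06  3.03] 0.04566596016071191 23.025
```

```bash
python3 - <<'E'
from h import *
z=.0504
r.move_l((*W(-.024,-.033),z),vel=.02); r.hold(.2); print(S(),F())
for k in range(1,8):
    r.move_l((*W(-.024+.0008*k,-.033+.0008*k),z),vel=.02); r.hold(.15)
    f=F(); print(k,S(),f)
    if f[0]<-7 and f[1]<-7: break
print(np.round(telemetry.current_torque(),2),telemetry.current_opening(),telemetry.current_t())
E
```

```text
[-24.26 -32.95  50.15] [-0.78 -0.34 -2.2 ]
1 [-23.22 -32.18  50.4 ] [ 0.43 -0.44 -1.72]
2 [-22.51 -31.45  50.37] [ 0.28 -1.57 -1.12]
3 [-22.29 -31.37  50.33] [-2.71 -5.34 -0.33]
4 [-22.16 -31.31  50.36] [-3.26 -5.62  1.31]
5 [-22.06 -31.24  50.37] [-4.7  -9.16  1.43]
6 [-21.98 -31.13  50.4 ] [ -6.89 -11.5    2.93]
7 [-21.93 -31.06  50.41] [ -7.23 -11.86   4.81]
[-2.6   1.6  -0.11] 0.04608252952958479 26.275
```

```bash
python3 - <<'E'
from h import *
r.move_l((*W(-.0172,-.0274),.0507),vel=.02)
for i in range(3): r.hold(.4); print(S(),F(),telemetry.current_opening())
for c in ['scene','top','wrist']: save(vision.snapshot(c),c+'9')
for n in ['block_mid','wheel_mid','dish_in','stage_corner']:
  for c in ['scene','wrist','top']: print(n,c,[(np.round(e['at'],3).tolist(),round(e['score'],2)) for e in models.mark_of(n,c)][:4])
a=cv2.imread('pics/scene9.png')[60:290,240:420]; cv2.imwrite('pics/crop9.png',cv2.resize(a,None,fx=3,fy=2.6,interpolation=cv2.INTER_CUBIC))
E
```

```text
[-21.87 -31.02  50.41] [ -9.4  -13.05   4.81] 0.04588310822881492
[-21.86 -31.02  50.41] [ -9.62 -13.59   4.51] 0.04588589165539576
[-21.84 -31.04  50.41] [ -9.25 -13.01   4.63] 0.04533727109486521
block_mid scene [([0.554, -0.014, 0.032], 0.77)]
block_mid wrist [([0.552, -0.01, 0.034], 0.59)]
block_mid top [([0.55, -0.011, 0.009], 0.59), ([0.554, -0.011, 0.035], 0.39)]
wheel_mid scene [([0.506, 0.323, 0.026], 0.74), ([0.489, -0.172, 0.018], 0.72), ([0.591, -0.16, 0.017], 0.66), ([0.67, -0.086, 0.018], 0.66)]
wheel_mid wrist []
wheel_mid top [([0.482, -0.17, 0.022], 0.78), ([0.505, 0.314, 0.027], 0.77), ([0.671, -0.087, 0.02], 0.61), ([0.59, -0.163, 0.02], 0.46)]
dish_in scene [([0.509, 0.318, 0.007], 0.89)]
dish_in wrist []
dish_in top [([0.509, 0.32, 0.007], 0.84)]
stage_corner scene [([0.574, 0.018, 0.012], 0.8), ([0.503, 0.318, 0.023], 0.17)]
stage_corner wrist [([0.572, 0.02, 0.009], 0.9)]
stage_corner top [([0.574, 0.02, 0.016], 0.59), ([0.74, -0.01, -0.001], 0.41)]
```

View pics/crop9.png

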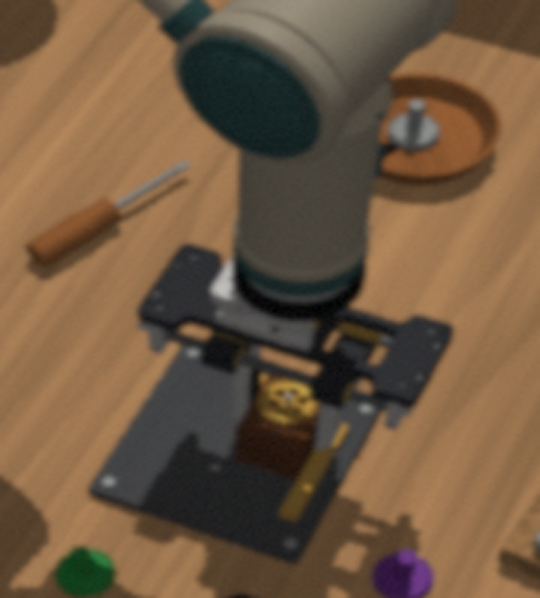

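View pics/wrist9.png

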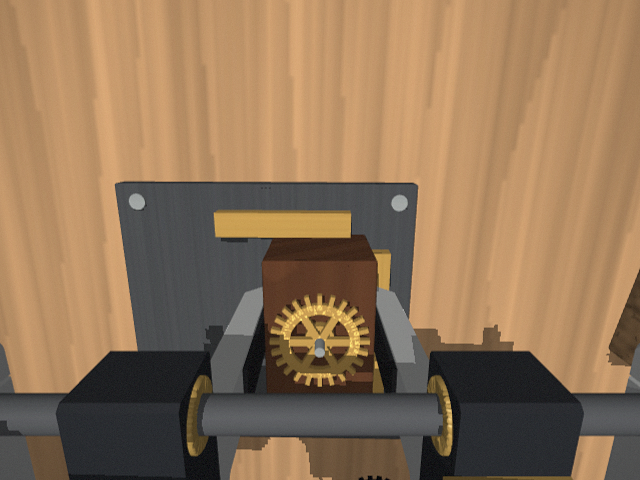

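```bash
python3 - <<'E'
from h import *
print(S(),F(),telemetry.current_opening(),telemetry.current_t(),np.round(telemetry.current_dq(),4)); r.sign_off()
E
```

```text
[-21.85 -31.01  50.44] [ -9.68 -12.74   4.31] 0.04599841215271981 28.475 [ 0.0009  0.0016  0.001  -0.0011 -0.0007 -0.0008]
the job is handed in; nothing more can be done
```

I put the small click wheel in the sorting dish and let go of it. The walnut wheel block is in the corner of the stage, and the arm is still holding it pressed against both stops. I handed the job in at about 28.5 s.

**Last checks:**
- **Push:** the wrist reads about 9.7 N toward the far stop and 12.7 N toward the left stop. A net vertical force of about 4 N suggests an edge of the block rests lightly on the stage. The drag from that is too small to take up either push.
- **Block position:** the gripper, taken as the block's centre, sits at about (-21.9, -31.0) mm from the corner, where home is (-23, -32). That is about 1 mm off on each axis, inside the 4 mm limit. The difference probably comes from the camera calibration or the arm flexing under load.
- **Grip:** the jaws are closed on the block at 46 mm, and the arm is still.
- **Wheel:** in the last pictures it is within about 6 mm of the dish's centre.
- **Other things:** I saw no contact with anything else on the bench, but I did not measure every item again at the end.

**Where readings disagreed:** the network's height for the block varied between cameras. One low-scoring top-view reading gave 9 mm, against about 33 mm expected and 32–35 mm from the others, so I disregarded it.

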